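# Pin the turntable and hold the tensioner arm back past its click

## Robot

A 6-joint arm with a two-finger parallel gripper is mounted at the origin on the work surface. World frame = base frame: x ahead of the robot, y to its left, z up, the work surface at z = 0. Lengths are in m, angles in degrees, forces in N, time in s.
With the tool pointing down it reaches from about 0.3 to 0.75 m from the base axis. Payload 8.5 kg.
Tool frame: the origin (TCP) lies on the centre line of the jaws, within the pads' length; the fingertips stand 22 mm ahead of it and the grasp point (between the pads) lies 3 mm ahead of it (env.tip_reach is the distance from the TCP to the fingertips, in m); y points along the fingers, z is the direction in which the jaws open and shut, and the axes are right-handed (so a half turn about y gives the same grasp; the last joint's range is limited). The gripper opens to 85 mm and grips with 20 to 120 N. Pads are 22 mm wide; open, the fingers measure 114 mm over their backs; the gripper's body (76 mm by 85 mm) begins 54 mm behind the grasp point. The pads swing forward as they close: fully open they stand 13 mm farther back than shut.
Start: joints at [63.352, 21.807, 74.336, -0, 83.858, -12.336], TCP at [0.136, 0.533, 0.253] pointing down, gripper open.
Joint ranges: [-178.18, 178.18], [-50.72, 133.34], [12.68, 142.11], [-81.47, 261.47], [9.98, 163.14], [-165.26, 165.26]. Speed limits (degrees/s): [136.94, 136.94, 180, 180, 180, 180].

## Interface

Orientations are given as a 3x3 rotation matrix whose columns are the frame's x, y, z axes.
In Python, from rig import env, get_image gives the robot as it stands. The module is installed in compiled form; this text tells all that it offers.
- The arm moves only by the tool carry_out, never from a script. Its argument "targets" is a list that holds one entry, the list of rows, each a list of 7 numbers: the closure, from 0 (fully open) to 1 (shut), then the shift along the world's x, y, z in mm, then the turn, a rotation vector about the world's x, y, z in degrees. In form: [[[claw, dx, dy, dz, ax, ay, az], ...]]. A call has 1 to 20 rows; each row is the pose to reach, as a shift and turn from the pose commanded when the call began; what a row does not reach only later rows make up. A row lasts 1/12 s, in which the tool goes at most 41.7 mm and 7.16 degrees, less where a joint would pass 70% of its speed; a pose out of reach is approached as far as the arm can. A call with a gripper value outside its range is refused whole. The fingers move at their own pace and stop on an object; "squeeze" is the grip in N (left out, the last holds). Time passes only in rows, so rows that repeat a pose let the fingers close. It gives the time, the measured TCP pose, the force and the opening at its end, in the units of the state.
- env.observe(): the state, without advancing time (a new reading comes with each control period).
- get_image(name): name is "scene" or "top" or "wrist"; returns a dict with "img" (480x640x3 uint8, red, green, blue), "fx", "fy", "cx", "cy" (pixels), "rvec" (rotation vector, rad) and "tvec" (3), from world to camera coordinates, as OpenCV has them. Camera axes: x right, y down, z forward; pixel columns grow to the right and rows downward; lengths in m; the calibration is good to about 2 mm. The wrist camera is an equidistant fisheye: a pixel r from the principal point sees the ray r / f radians off the axis. A picture is of the moment at which its call begins. There is no depth.
- env.close_job(): hands the job in, once; it reports no verdict.
The state is a dict: "time_s": time; "q": joint angles; "qvel": joint speeds; "joint_efforts": joint torques, N m; "position": TCP position; "tool_rot": TCP orientation; "ft_force": force on the tool from outside, world axes, zero at the start; "wrist_torque": the same for the moment, N m; "grip_width": finger opening in m.
Only numpy, scipy, OpenCV 4.12 (cv2) and the standard library are available. Lean on these libraries where they do the work, as an engineer would, in place of code of your own. Each camera call takes 0.05 s, during which the arm holds its last target.

## Task

The friction wheel on the turntable's sprung tensioner arm is about to be changed. First take the straight-gripped lock pin out of its rest, push it fully home through the lug on the turntable and the bracket beneath it, and let go of it; only then swing the tensioner arm, which has an upright post for this, away from the turntable until it is well past the ratchet click, and finish while holding it there with the gripper, since the spring throws it back if it is let go. Leave the tooling on the turntable, the ball-headed pin and the things on the bench where they are.

Things in the scene. Friction and masses are not known exactly. Their poses are not given: they have to be found in the camera images.
- lock_pin_grip (a point): Loose steel lock pin, 100 g, upright in either hole of the pin rest. Straight flat-topped grip 16 mm across, 36 mm tall; under it a collar 22 mm across, 5 mm thick; under that a shaft 12 mm across, 46 mm long, its last 9 mm tapering to 5 mm. This point: on the axis in the grip, 16 mm below the flat top, 25 mm above the collar's underside, 71 mm above the shaft's tip. z up along the pin.
- lock_pin_tip (a point): The lower end of the lock pin's shaft, on its axis; 71 mm below lock_pin_grip; z up along the pin.
- rest: Fixed dark steel block, 130 x 44 x 56 mm high, long side along its x. Two vertical holes 15 mm in diameter and 52 mm deep lie 40 mm either side of its middle along x; in each stands a pin with its collar on the block's top. Origin: centre of the underside, on the bench.
- lug_hole (a point): Centre of the mouth of the 15 mm through hole in the flat lug (55 x 44 mm, 14 mm thick) on the turntable's rim, level with the turntable's top, 52 mm above the bench; z up. Straight above bracket_hole. The pin enters from above; fully home its collar lies on the lug, its tip 46 mm below this point. The turntable is stiff to turn (1.5 N m, at most 0.15 rad) and starts with the holes in line.
- bracket_hole (a point): Centre of the mouth (top) of the 15 mm through hole in the fixed bracket under the lug, 30 mm above the bench; the bracket is 18 mm thick, its underside 12 mm above the bench; 8 mm of air between lug and bracket.
- base: Fixed base of the turntable; origin on the bench under the centre of the turntable, x and y turn with its yaw. Turntable: 260 mm in diameter, top 52 mm above the bench. The tooling on it stands at least 85 mm from the lug hole and from the post.
- post (a point): Upright steel post on the free end of the tensioner arm: cylinder 16 mm across, foot 28 mm and top 108 mm above the bench. This point: on its axis, 68 mm above the bench; x points from the pivot out along the arm. 160 mm from the pivot; at rest its axis is 28 mm outside the turntable's rim, its upper 56 mm above the turntable's top. It can be pinched from above or pushed.
- pivot (a point): The arm's vertical pivot axis, at the height of point post (68 mm; the pivot itself ends at 52 mm).
- tensioner (a joint): Angle (rad) of the sprung arm about its vertical pivot: 0 at rest, its 40 mm friction wheel on the turntable's rim; grows counter-clockwise from above, away from the turntable; stop at 0.65. Spring: about 3 N at the post at 0, 8 N at 0.6. The ratchet tooth passes the pawl from 0.15 to 0.36 (1-2 N more); beyond 0.37 it is past the click. Let go, it swings back to 0: the ratchet does not hold it.
- ball_pin_grip (a point): Bystander: another loose pin standing in the rest's other hole, with the same shaft and collar but with a 28 mm ball on top. Point: centre of the ball.
- punch_mid (a point): Bystander on the turntable: black oxide punch, 30 mm in diameter, 62 mm tall. Point: half-way up.
- die_mid (a point): Bystander on the turntable: polished steel die disc, 60 mm in diameter, 24 mm thick. Point: its centre.
- stripper_mid (a point): Bystander on the turntable: green anodized stripper plate, 70 x 50 x 10 mm. Point: its centre.
- bushing_mid (a point): Bystander on the turntable: bronze bushing, 42 mm in diameter, 36 mm tall. Point: its centre.
- spare_wheel_mid (a point): Bystander on the bench: spare friction wheel, black rubber ring 40 mm in diameter, 18 mm tall, lying flat. Point: its centre.
- wrench_mid (a point): Bystander on the bench: steel wrench 160 mm long, lying flat. Point: its middle.
Things that resemble listed ones, but are neither listed nor needed, are in the scene too. Leave any blue look-alike of the part that bears lock_pin_grip alone.

How it is judged:
By the outcome, as a careful person would: the job done as asked, in the order asked, and still so for the second after the job is handed in, while the arm keeps its last pose, push and grip.
It also fails if it takes over 56 s, if anything falls off the work surface, if the arm or the gripper's body presses on something with over 40 N, if the wrist force passes 120 N, or if a joint passes its speed limit or range.

## Working session

There is one attempt and no reset: what is moved stays moved. The work goes in short steps, Python scripts to look and compute and a tool call to move; the robot and the scene stay as the last step left them, time stands still between calls to the robot, and variables do not carry over. Pictures are saved under pics/ and viewed, and the job is handed in when it is done.

Besides the shell and the picture viewer there is one more tool, called after "Request:" in YAML: its name, and indented under it one key for each argument. carry_out: Moves the arm, as the interface text tells. Its arguments: {"type":"object","properties":{"targets":{"type":"array"},"squeeze":{"type":"number"}},"required":["targets"]}

```bash
mkdir -p pics; ls
python3 - <<'E'
from rig import env,get_image
import cv2,pickle
for n in("scene","top","wrist"):
    d=get_image(n); cv2.imwrite(f"pics/{n}0.png",d["img"][:,:,::-1]); pickle.dump(d,open(f"pics/{n}0.pkl","wb"))
    print(n,d["fx"],d["fy"],d["cx"],d["cy"],d["rvec"],d["tvec"])
o=env.observe();print(o, env.tip_reach)
E
```

```text
pics
scene 602.2864661635826 602.2864661635826 313.65300482116487 229.97513991698023 [ 1.13228084  2.15857452 -1.12695328] [ 0.31697241 -0.18889673  1.63114764]
top 524.7401966940153 524.7401966940153 318.8967118729626 240.03118131519798 [ 2.20911845 -2.1478705   0.13251508] [-0.03318351  0.56765981  1.07166803]
wrist 371.64829954431775 371.64829954431775 313.5155843552136 238.45669198443008 [-2.27265885 -1.76887917 -0.27919122] [-0.54909046 -0.04057436  0.38075015]
{'time_s': 0.15, 'q': array([ 6.33516294e+01,  2.18323475e+01,  7.43703822e+01,  8.71742402e-04,
        8.38601109e+01, -1.23361552e+01]), 'qvel': array([-0.11296733, -0.11668489, -0.12847324, -0.04777185,  0.13037903,
       -0.02362015]), 'joint_efforts': array([ 1.51407108e-03, -4.48627782e+01, -2.31340420e+01, -1.99084470e-04,
        3.81090169e-03, -6.06829190e-05]), 'position': array([0.135876  , 0.53275118, 0.25287738]), 'tool_rot': array([[ 9.68962582e-01, -5.05440220e-04,  2.47206916e-01],
       [-2.47207307e-01, -9.73487986e-04,  9.68962125e-01],
       [-2.49099467e-04, -9.99999398e-01, -1.06822195e-03]]), 'ft_force': array([-0.3064326 , -0.54438623, -0.20478603]), 'wrist_torque': array([-0.02084602, -0.00365264, -0.02579739]), 'grip_width': 0.08539719396668748} 0.022
```

View pics/scene0.png

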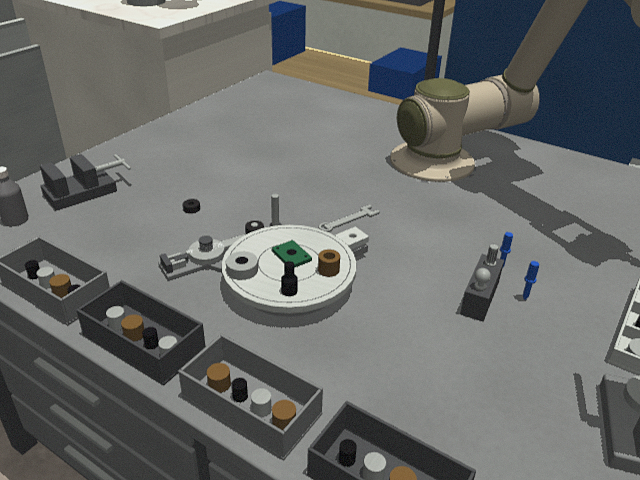

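View pics/top0.png

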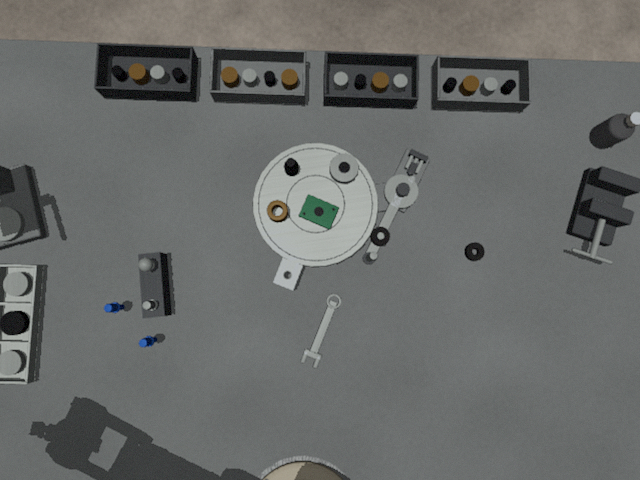

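View pics/wrist0.png

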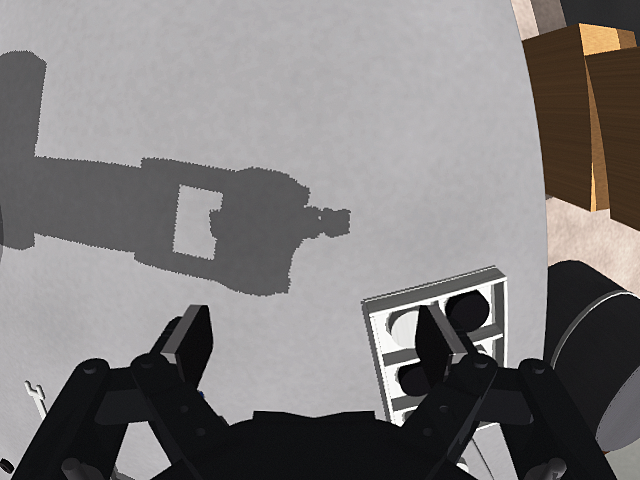

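The top view has the rest at (155,285), with the straight pin near (150,305) and the ball pin near (147,264). The lug is near (289,272) and the post near (374,255). I'll zoom in.

Run:
```python
import cv2,numpy as np
t=cv2.imread("pics/top0.png");s=cv2.imread("pics/scene0.png")
def c(im,x,y,w,h,k):return cv2.resize(im[y:y+h,x:x+w],None,fx=k,fy=k,interpolation=cv2.INTER_CUBIC)
a=c(t,120,240,70,90,6); cv2.imwrite("pics/za.png",a)
cv2.imwrite("pics/zb.png",c(t,260,140,180,160,4.4-0.4))
cv2.imwrite("pics/zc.png",np.hstack([c(s,450,220,100,110,4),c(s,260,180,100,110,4)]))
cv2.imwrite("pics/zd.png",np.hstack([c(t,265,250,50,50,8),c(t,355,215,50,50,8)]))
```

```text
(no output)
```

View pics/za.png

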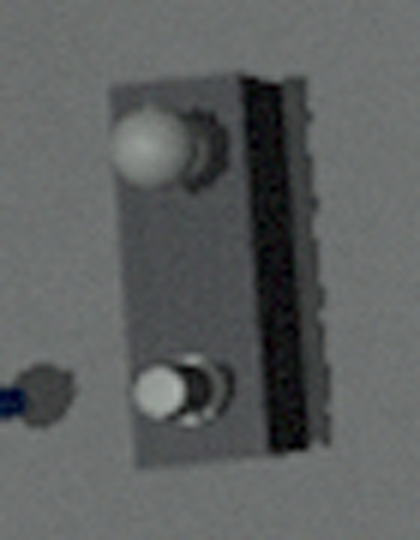

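View pics/zb.png

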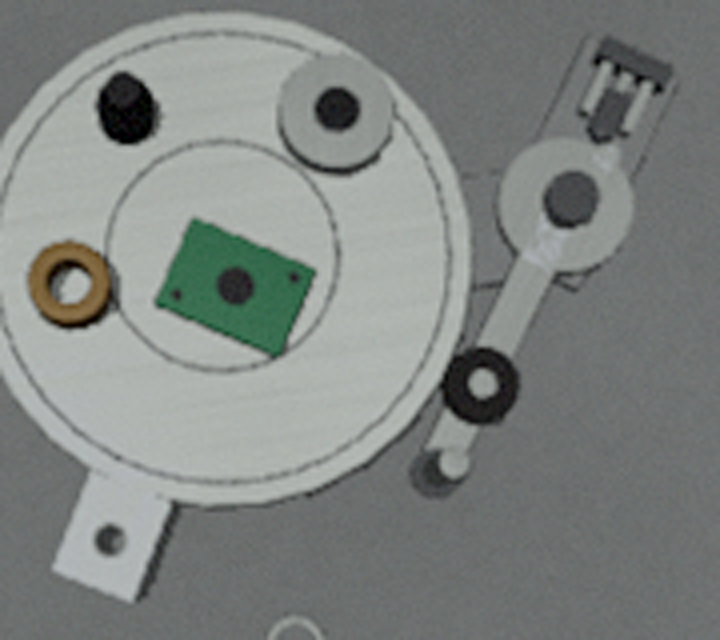

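View pics/zc.png

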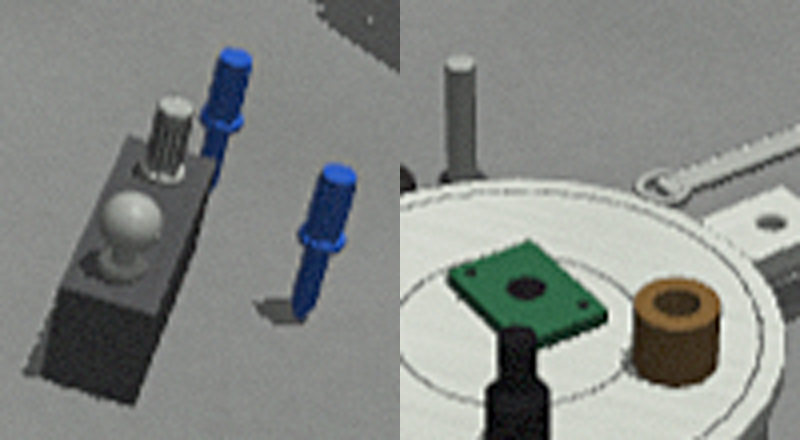

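View pics/zd.png

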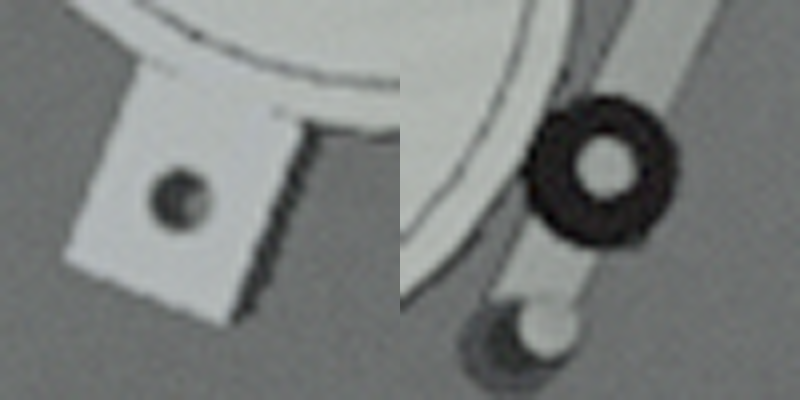

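```bash
cat > h.py <<'E'
import numpy as np,cv2,pickle
def ray(d,uv,fish=False):
    K=np.array([[d["fx"],0,d["cx"]],[0,d["fy"],d["cy"]],[0,0,1]])
    R=cv2.Rodrigues(np.array(d["rvec"],float))[0];t=np.array(d["tvec"],float)
    if fish:
        v=np.array([(uv[0]-d["cx"])/d["fx"],(uv[1]-d["cy"])/d["fy"]]);r=np.hypot(*v)
        c=np.array([*(v/max(r,1e-9)*np.sin(r)),np.cos(r)])
    else: c=np.linalg.inv(K)@[uv[0],uv[1],1]
    return -R.T@t, R.T@c
def atz(d,uv,z,fish=False):
    o,r=ray(d,uv,fish);return (o+r*(z-o[2])/r[2])
def proj(d,P,fish=False):
    R=cv2.Rodrigues(np.array(d["rvec"],float))[0];c=R@np.array(P,float)+np.array(d["tvec"],float)
    if fish:
        h=np.hypot(c[0],c[1]);th=np.arctan2(h,c[2]);return np.array([d["cx"]+d["fx"]*th*c[0]/h,d["cy"]+d["fy"]*th*c[1]/h])
    return np.array([d["cx"]+d["fx"]*c[0]/c[2],d["cy"]+d["fy"]*c[1]/c[2]])
def load(n): return pickle.load(open(f"pics/{n}.pkl","rb"))
E
python3 - <<'E'
from h import *
np.set_printoptions(precision=4,suppress=True)
T=load("top0");S=load("scene0")
P={"pin":((146.2,304.7),(493.3,245.6),.097),"lug":((287.2,274.6),(352.1,235.1),.052),"post":((373.1,255.2),(274.6,195.1),.108)}
for k,(a,b,z) in P.items(): print(k,atz(T,a,z),atz(S,b,z))
print("pivot",atz(T,(402.3,189.1),.052))
print("ball",atz(T,(120+151/6-.4,240+147/6-.4),.056+.005+.02))
for c in [(112,88),(240,74),(268,453),(137,467)]: print("rest",atz(T,(120+c[0]/6-.4,240+c[1]/6-.4),.056))
E
```

```text
pin [0.4263 0.3139 0.097 ] [0.4264 0.3141 0.097 ]
lug [0.4934 0.0459 0.052 ] [0.4953 0.0468 0.052 ]
post [ 0.5337 -0.122   0.108 ] [ 0.5351 -0.1215  0.108 ]
pivot [ 0.6776 -0.1875  0.052 ]
ball [0.5053 0.3263 0.081 ]
rest [0.526  0.3483 0.056 ]
rest [0.5319 0.3057 0.056 ]
rest [0.4054 0.2891 0.056 ]
rest [0.3996 0.3322 0.056 ]
```

Run:
```python
from h import *
np.set_printoptions(precision=4,suppress=True)
T=load("top0");S=load("scene0")
for z in(.087,0.0):
  print(z,atz(T,(107,308),z),atz(T,(120,307),z),atz(T,(144,343),z),atz(T,(152,341),z))
for z in(.087,0.0):
  print(z,"scene",atz(S,(534,262.5),z),atz(S,(525,298),z),atz(S,(508.5,233),z))
Tc=cv2.cvtColor(cv2.imread("pics/top0.png"),6)
# turntable circle from rim fit
print("tt",[atz(T,p,.052)[:2] for p in [(253,203),(378,203),(316,143),(316,266)]])
print("arm yaw", np.degrees(np.arctan2(-.1218+.1875,.5344-.6776)))
```

```text
0.087 [0.4176 0.3922 0.087 ] [0.4202 0.3673 0.087 ] [0.3524 0.3167 0.087 ] [0.3566 0.3016 0.087 ]
0.0 [0.4144 0.4248 0.    ] [0.4172 0.3978 0.    ] [0.3437 0.343  0.    ] [0.3483 0.3266 0.    ]
0.087 scene [0.4196 0.3917 0.087 ] [0.5291 0.4101 0.087 ] [0.3526 0.3201 0.087 ]
0.0 scene [0.2937 0.3724 0.    ] [0.4174 0.3932 0.    ] [0.218  0.2915 0.    ]
tt [array([0.6388, 0.1212]), array([ 0.6468, -0.1372]), array([ 0.7699, -0.0052]), array([ 0.5125, -0.0123])]
arm yaw 155.3543957276723
```

Request:
carry_out:
  targets:
    - [[0.5,29,-22,-5,0,0,0],[0.5,58,-44,-10,0,0,0],[0.5,87,-66,-15,0,0,0],[0.5,116,-88,-20,0,0,0],[0.5,145,-110,-25,0,0,0],[0.5,174,-132,-30,0,0,0],[0.5,203,-154,-35,0,0,0],[0.5,232,-176,-40,0,0,0],[0.5,261,-198,-45,0,0,0],[0.5,280,-211,-50,0,0,0],[0.5,290,-219,-53,0,0,0],[0.5,290,-219,-53,0,0,0],[0.5,290,-219,-53,0,0,0],[0.5,290,-219,-53,0,0,0]]
  squeeze: 50

```text
time_s: 1.32
position: [0.425, 0.3147, 0.2005]
tool_rot: [[0.969, -0.0, 0.246], [-0.246, 0.0, 0.969], [-0.0, -1.0, 0.0]]
ft_force: [-0.5, -0.8, -0.3]
grip_width: 0.0428
```

```bash
cat > snap.py <<'E'
import sys,cv2,pickle,numpy as np
from rig import env,get_image
np.set_printoptions(precision=4,suppress=True)
tag=sys.argv[1]
for n in sys.argv[2:]:
    d=get_image(n);cv2.imwrite(f"pics/{n}{tag}.png",d["img"][:,:,::-1]);pickle.dump(d,open(f"pics/{n}{tag}.pkl","wb"))
o=env.observe()
print(o["time_s"],o["position"],o["tool_rot"].round(3).tolist(),o["ft_force"],o["wrist_torque"],o["grip_width"],o["q"])
E
python3 snap.py 1 wrist
```

```text
1.3667 [0.4249 0.3148 0.2006] [[0.969, 0.0, 0.246], [-0.246, 0.0, 0.969], [-0.0, -1.0, 0.0]] [-0.365  -0.3161 -1.1108] [-0.0004  0.0099  0.0079] 0.042713118672746804 [ 23.6898  22.2947  82.824    0.0142  74.8728 -52.0941]
```

View pics/wrist1.png

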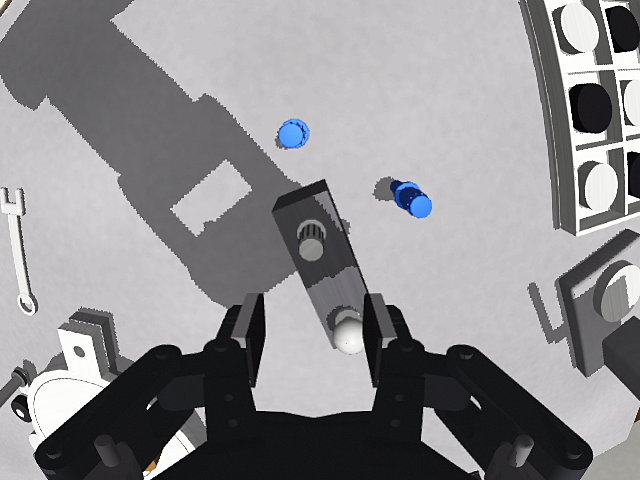

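The pin's flat top is at (311,250), centred between the jaws, and the ball sits at (349,335). I'll check the position using the fisheye model.

Run:
```python
from h import *
W=load("wrist1")
np.set_printoptions(precision=4,suppress=True)
print(atz(W,(311,250.5),.097,True), ray(W,(313,238),True))
print(proj(W,(.4263,.3139,.097),True),"ball",atz(W,(349,335),.081,True),"lug",atz(W,(79.5,351),.052,True))
print("blue",atz(W,(292,134),.087,True))
```

```text
[0.4257 0.3124 0.097 ] (array([0.3473, 0.3337, 0.3219]), array([ 0.2983, -0.0762, -0.9514]))
[313.4693 250.7569] ball [0.5053 0.322  0.081 ] lug [0.4922 0.0461 0.052 ]
blue [0.3516 0.3189 0.087 ]
```

Request:
carry_out:
  targets:
    - [[0.5,0,0,-25,0,0,0],[0.5,0,0,-50,0,0,0],[0.5,0,0,-75,0,0,0],[0.5,0,0,-95,0,0,0],[0.5,0,0,-108,0,0,0],[0.5,0,0,-113,0,0,0],[0.5,0,0,-113,0,0,0],[0.5,0,0,-113,0,0,0],[0.7,0,0,-113,0,0,0],[0.8,0,0,-113,0,0,0],[0.9,0,0,-113,0,0,0],[0.9,0,0,-113,0,0,0],[0.9,0,0,-113,0,0,0],[0.9,0,0,-113,0,0,0]]
  squeeze: 50

```text
time_s: 2.53
position: [0.4263, 0.3142, 0.0883]
tool_rot: [[0.969, 0.002, 0.247], [-0.247, 0.001, 0.969], [0.001, -1.0, 0.001]]
ft_force: [-1.5, 1.2, 6.4]
grip_width: 0.0142
```

```bash
python3 snap.py 2 wrist
```

```text
2.5833 [0.4263 0.3142 0.0883] [[0.969, 0.002, 0.247], [-0.247, 0.001, 0.969], [0.001, -1.0, 0.001]] [-1.7897 -0.7884  7.2496] [ 0.048   0.2203 -0.0176] 0.014582994390507927 [ 23.564   30.1785  91.1949   0.0176  58.5233 -52.1284]
```

View pics/wrist2.png

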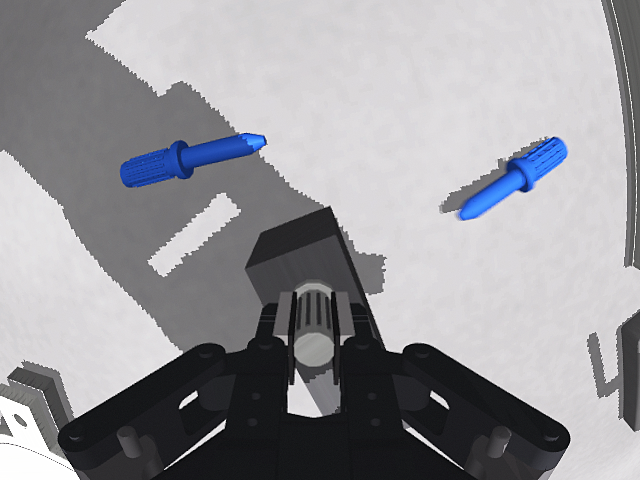

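The wrist view shows the pin gripped at (315,320) and both blue pins apparently lying down. I'll check the other cameras.

```bash
python3 snap.py 3 scene top
python3 - <<'E'
import cv2,numpy as np
t=cv2.imread("pics/top3.png");s=cv2.imread("pics/scene3.png")
cv2.imwrite("pics/z3.png",np.hstack([cv2.resize(t[220:370,80:230],(400,400)),cv2.resize(s[180:330,420:570],(400,400))]))
E
```

```text
2.6833 [0.4262 0.3142 0.0883] [[0.969, 0.001, 0.247], [-0.247, 0.001, 0.969], [0.001, -1.0, 0.001]] [-1.4975 -0.5292  6.8785] [-0.0029  0.2192 -0.0365] 0.014107241131265585 [ 23.5655  30.1793  91.1948   0.0192  58.5251 -52.1274]
```

View pics/z3.png

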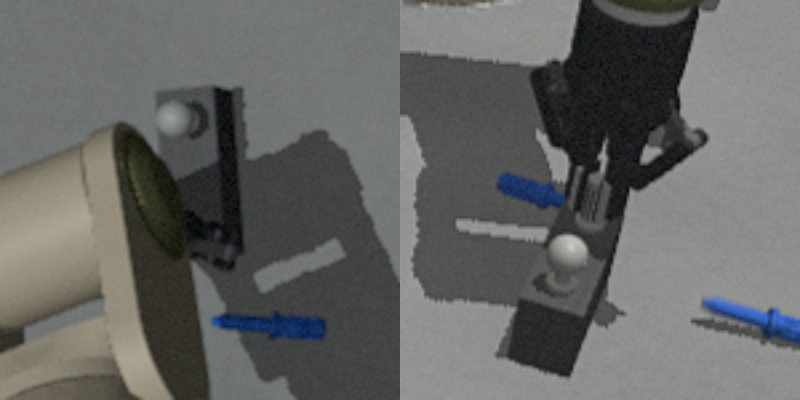

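Request:
carry_out:
  targets:
    - [[0.9,0,0,10,0,0,0],[0.9,0,0,30,0,0,0],[0.9,0,0,55,0,0,0],[0.9,0,0,75,0,0,0],[0.9,3,-10,80,0,0,0],[0.9,9,-37,80,0,0,0],[0.9,17,-67,80,0,0,0],[0.9,25,-97,80,0,0,0],[0.9,33,-127,80,0,0,0],[0.9,40,-157,80,0,0,0],[0.9,48,-187,80,0,0,0],[0.9,55,-217,80,0,0,0],[0.9,62,-245,80,0,0,0],[0.9,67,-262,75,0,0,0],[0.9,68,-267.5,65,0,0,0],[0.9,68,-267.5,65,0,0,0],[0.9,68,-267.5,65,0,0,0],[0.9,68,-267.5,65,0,0,0]]

```text
time_s: 4.18
position: [0.4937, 0.0467, 0.1525]
tool_rot: [[0.969, -0.0, 0.247], [-0.247, 0.0, 0.969], [-0.0, -1.0, 0.0]]
ft_force: [0.4, 0.7, -1.0]
grip_width: 0.0143
```

```bash
python3 snap.py 4 wrist scene top
python3 - <<'E'
import cv2,numpy as np
t=cv2.imread("pics/top4.png");s=cv2.imread("pics/scene4.png")
cv2.imwrite("pics/z4.png",np.hstack([cv2.resize(t[220:320,240:340],(400,400)),cv2.resize(s[150:250,310:410],(400,400),interpolation=2)]))
E
```

```text
4.3333 [0.4939 0.047  0.1527] [[0.969, 0.001, 0.246], [-0.246, -0.0, 0.969], [0.001, -1.0, 0.0]] [ 0.2059 -0.6316  0.0285] [-0.044  -0.002  -0.0389] 0.01481203961068586 [ -8.2653  22.4069  91.9411  -0.0024  65.6217 -84.0153]
```

View pics/z4.png

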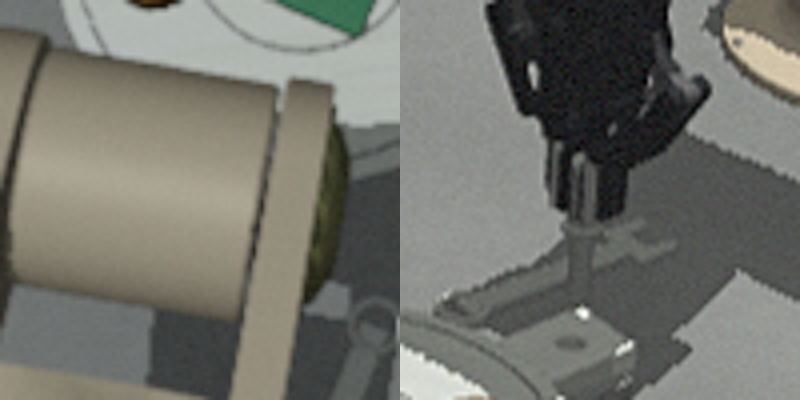

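View pics/wrist4.png

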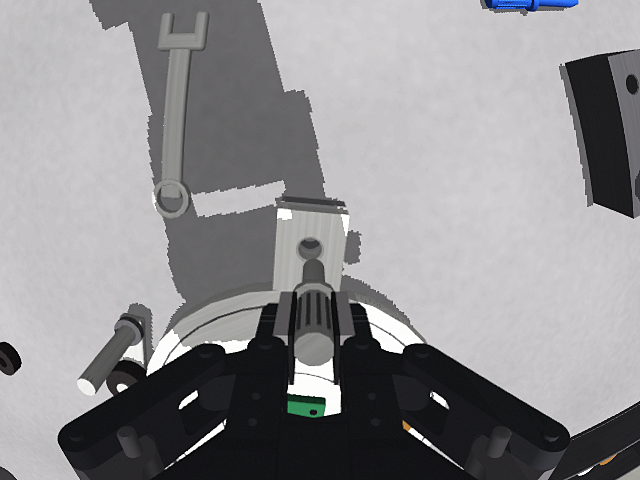

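Run:
```python
from h import *
import cv2
np.set_printoptions(precision=4,suppress=True)
for tag,fish,sz in(("wrist4",True,(270,220,80,80)),("scene4",False,(430-100,190,60,60))):
    im=cv2.imread(f"pics/{tag}.png");x,y,w,h=sz
    cv2.imwrite(f"pics/c_{tag}.png",cv2.resize(im[y:y+h,x:x+w],(400*1,400),interpolation=2))
a=cv2.imread("pics/c_wrist4.png");b=cv2.imread("pics/c_scene4.png");cv2.imwrite("pics/z5.png",np.hstack([a,b]))
W=load("wrist4");S=load("scene4")
for P in[(.4939,.047,.0744),(.4939,.047,.1204),(.494,.0462,.052)]:print(P,proj(W,P,True),proj(S,P))
```

```text
(0.4939, 0.047, 0.0744) [314.8903 263.6179] [353.1558 225.7817]
(0.4939, 0.047, 0.1204) [315.2673 300.4884] [354.4302 206.6426]
(0.494, 0.0462, 0.052) [313.5703 250.8956] [352.1963 234.7054]
```

View pics/z5.png

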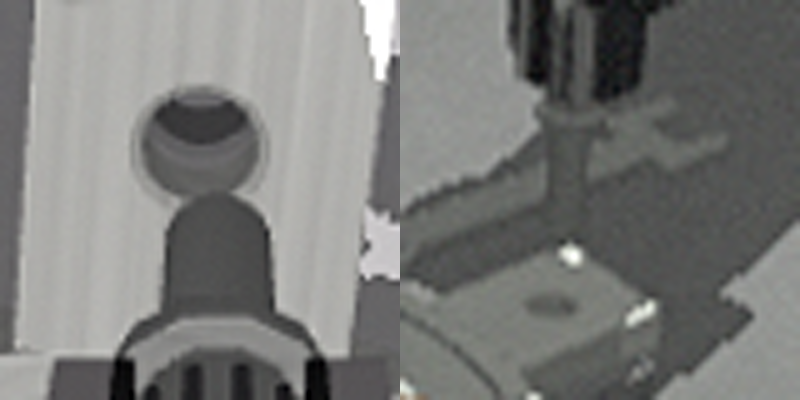

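Run:
```python
from h import *
np.set_printoptions(precision=4,suppress=True)
W=load("wrist4");S=load("scene4")
print(atz(W,(309.7,249),.052,True),atz(W,(311.1,250.2),.052,True))
# scene: crop scale 400/60, origin (330,190)
k=400/60
print(atz(S,(330+152/k-.4,190+305/k-.4),.052))
print("shaft axis col at z.10", (566-400)/k+330-.4, proj(S,(.4939,.047,.10)),proj(S,(.4939,.049,.10)))
```

```text
[0.4922 0.0441 0.052 ] [0.4932 0.0448 0.052 ]
[0.4958 0.0477 0.052 ]
shaft axis col at z.10 354.5 [353.8583 215.2313] [354.7115 215.5467]
```

Request:
carry_out:
  targets:
    - [[0.9,0,-1,-6,0,0,0],[0.9,0,-1,-14,0,0,0],[0.9,0,-1,-20,0,0,0],[0.9,0,-1,-26,0,0,0],[0.9,0,-1,-32,0,0,0],[0.9,0,-1,-36,0,0,0],[0.9,0,-1,-36,0,0,0],[0.9,0,-1,-36,0,0,0]]

```text
time_s: 5.0
position: [0.494, 0.0454, 0.1161]
tool_rot: [[0.969, -0.0, 0.247], [-0.247, 0.0, 0.969], [-0.0, -1.0, -0.0]]
ft_force: [0.5, -0.2, -0.9]
grip_width: 0.0145
```

```bash
python3 snap.py 5 wrist scene
python3 - <<'E'
import cv2,numpy as np
t=cv2.imread("pics/wrist5.png");s=cv2.imread("pics/scene5.png")
cv2.imwrite("pics/z6.png",np.hstack([cv2.resize(t[220:320,265:365],(400,400)),cv2.resize(s[190:250,330:390],(400,400),interpolation=2)]))
E
```

```text
5.1 [0.4941 0.0454 0.1166] [[0.969, 0.001, 0.247], [-0.247, -0.0, 0.969], [0.001, -1.0, 0.0]] [-0.2252  0.562  -1.0238] [ 0.0473 -0.0333 -0.0638] 0.014770430281044177 [ -8.448   25.2301  94.6115  -0.0008  60.1269 -84.1369]
```

View pics/z6.png

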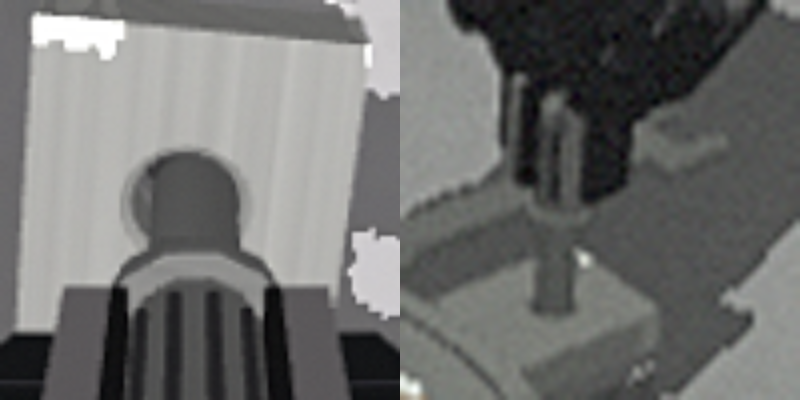

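Request:
carry_out:
  targets:
    - [[0.9,-0.3,-1.1,-1,0,0,0],[0.9,-0.3,-1.1,-6,0,0,0],[0.9,-0.3,-1.1,-11,0,0,0],[0.9,-0.3,-1.1,-16,0,0,0],[0.9,-0.3,-1.1,-20,0,0,0],[0.9,-0.3,-1.1,-24,0,0,0],[0.9,-0.3,-1.1,-27,0,0,0],[0.9,-0.3,-1.1,-27,0,0,0],[0.9,-0.3,-1.1,-27,0,0,0]]

```text
time_s: 5.85
position: [0.4936, 0.0443, 0.0892]
tool_rot: [[0.969, -0.0, 0.247], [-0.247, 0.0, 0.969], [-0.0, -1.0, -0.0]]
ft_force: [-0.1, 0.5, -1.4]
grip_width: 0.0144
```

```bash
python3 snap.py 6 wrist scene
python3 - <<'E'
import cv2,numpy as np
t=cv2.imread("pics/wrist6.png");s=cv2.imread("pics/scene6.png")
cv2.imwrite("pics/z7.png",np.hstack([cv2.resize(t[220:320,265:365],(400,400)),cv2.resize(s[190:250,330:390],(400,400),interpolation=2)]))
E
```

```text
5.95 [0.4938 0.0443 0.0895] [[0.969, 0.0, 0.247], [-0.247, -0.0, 0.969], [0.0, -1.0, 0.0]] [ 0.5133  0.1014 -1.162 ] [0.0548 0.0186 0.0271] 0.014798482342508022 [ -8.5831  27.5209  96.4497  -0.      56.0071 -84.2706]
```

View pics/z7.png

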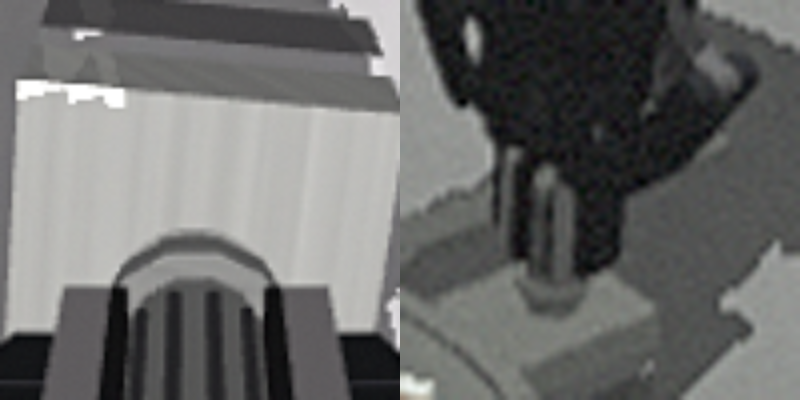

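Request:
carry_out:
  targets:
    - [[0.9,0,0,-2,0,0,0],[0.9,0,0,-4,0,0,0],[0.9,0,0,-5,0,0,0],[0.9,0,0,-5.5,0,0,0],[0.9,0,0,-6,0,0,0],[0.9,0,0,-6,0,0,0]]

```text
time_s: 6.45
position: [0.4937, 0.0443, 0.0843]
tool_rot: [[0.969, 0.001, 0.247], [-0.247, -0.0, 0.969], [0.001, -1.0, -0.0]]
ft_force: [-4.3, 0.1, 11.6]
grip_width: 0.0142
```

```bash
python3 snap.py 7 wrist scene
python3 - <<'E'
import cv2,numpy as np
t=cv2.imread("pics/wrist7.png");s=cv2.imread("pics/scene7.png")
cv2.imwrite("pics/z8.png",np.hstack([cv2.resize(t[220:320,265:365],(400,400)),cv2.resize(s[190:250,330:390],(400,400),interpolation=2)]))
E
```

```text
6.55 [0.4937 0.0443 0.0843] [[0.969, 0.001, 0.247], [-0.247, -0.0, 0.969], [0.001, -1.0, -0.0]] [-3.7467  0.275  11.5027] [0.037  0.5974 0.0319] 0.01467662739739958 [ -8.5791  27.9745  96.7984  -0.0092  55.1813 -84.2708]
```

View pics/z8.png

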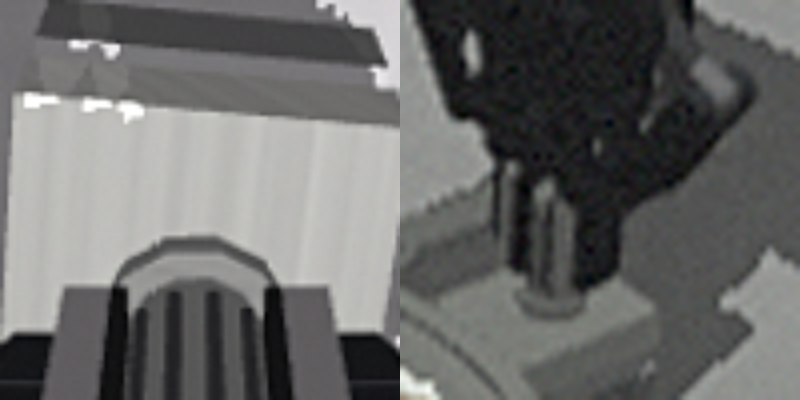

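The pin seated at the predicted height: TCP z 0.0843 with 11.5 N of contact, and the collar sits on the lug. Next I'll release it and rise.

Request:
carry_out:
  targets:
    - [[0.8,0,0,1.5,0,0,0],[0.6,0,0,1.5,0,0,0],[0.5,0,0,1.5,0,0,0],[0.5,0,0,1.5,0,0,0],[0.5,0,0,1.5,0,0,0],[0.5,0,0,8,0,0,0],[0.5,0,0,25,0,0,0],[0.5,0,0,50,0,0,0],[0.5,0,0,80,0,0,0],[0.5,0,0,105,0,0,0],[0.5,5,-20,110,0,0,-2],[0.5,12,-50,110,0,0,-4],[0.5,20,-82,110,0,0,-6],[0.5,28,-114,110,0,0,-8],[0.5,36,-145,110,0,0,-10],[0.5,41,-166,110,0,0,-10],[0.5,41,-166,110,0,0,-10],[0.5,41,-166,110,0,0,-10]]

```text
time_s: 8.05
position: [0.5346, -0.1224, 0.1934]
tool_rot: [[0.911, -0.0, 0.413], [-0.413, 0.0, 0.911], [-0.0, -1.0, 0.0]]
ft_force: [0.3, -0.9, -0.4]
grip_width: 0.0427
```

```bash
python3 snap.py 8 wrist scene
```

```text
8.15 [ 0.5344 -0.1209  0.1935] [[0.912, -0.0, 0.411], [-0.411, 0.0, 0.912], [-0.0, -1.0, 0.0]] [0.2164 0.283  0.2205] [-0.0056  0.0629 -0.0362] 0.042812404932952255 [-25.1382  24.5037  80.4167   0.0132  75.1024 -90.8585]
```

View pics/wrist8.png

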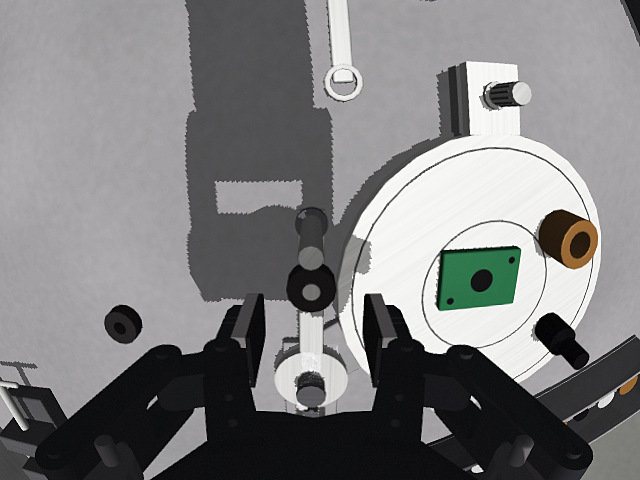

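View pics/scene8.png

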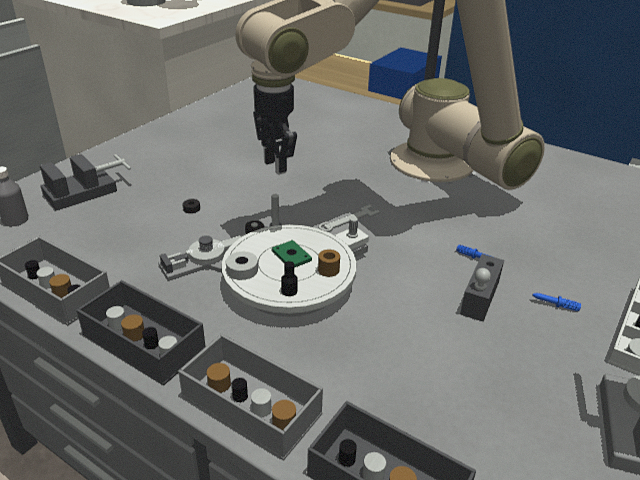

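The pin stands in the lug at (508,94) and the post top is at (311,258) between the jaws.

Run:
```python
from h import *
np.set_printoptions(precision=4,suppress=True)
W=load("wrist8");S=load("scene8")
print(atz(W,(311,258),.108,True),"pivot",atz(W,(311,383),.052,True),"pin top",atz(W,(518,93.5),.093,True),atz(S,(353,222.5),.093))
s=cv2.imread("pics/scene8.png");w=cv2.imread("pics/wrist8.png")
cv2.imwrite("pics/z9.png",np.hstack([cv2.resize(s[205:265,325:385],(400,400),interpolation=2),cv2.resize(w[50:150,440:540],(400,400),interpolation=2)]))
```

```text
[ 0.5333 -0.1241  0.108 ] pivot [ 0.6636 -0.1837  0.052 ] pin top [0.4919 0.0414 0.093 ] [0.5084 0.0541 0.093 ]
```

View pics/z9.png

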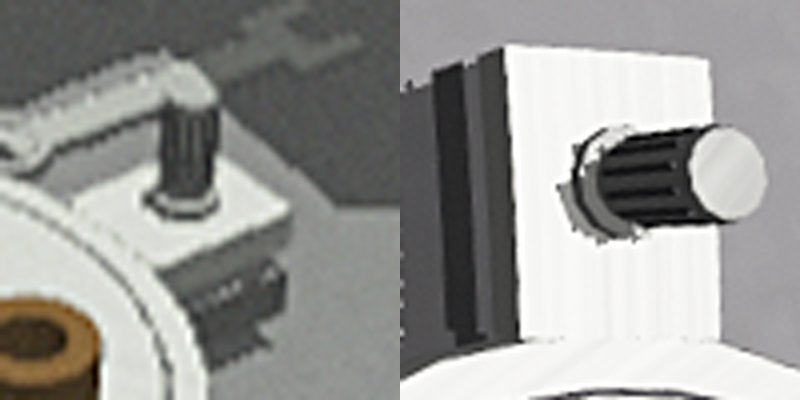

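Request:
carry_out:
  targets:
    - [[0.5,0,0,-25,0,0,0],[0.5,0,0,-50,0,0,0],[0.5,0,0,-75,0,0,0],[0.5,0,0,-92,0,0,0],[0.5,0,0,-98,0,0,0],[0.5,0,0,-98,0,0,0],[0.7,0,0,-98,0,0,0],[0.8,0,0,-98,0,0,0],[0.9,0,0,-98,0,0,0],[0.9,0,0,-98,0,0,0],[0.9,0,0,-98,0,0,0],[0.9,0,0,-98,0,0,0]]
  squeeze: 60

```text
time_s: 9.15
position: [0.5343, -0.1235, 0.097]
tool_rot: [[0.911, 0.0, 0.411], [-0.411, -0.004, 0.911], [0.002, -1.0, -0.004]]
ft_force: [-7.8, -10.0, 3.3]
grip_width: 0.0147
```

```bash
python3 snap.py 9 wrist
python3 - <<'E'
import numpy as np
C=np.array([.6776,-.1880]);p=np.array([.534,-.1225])
r=p-C;print(np.linalg.norm(r));r=r/np.linalg.norm(r)*.16;p0=C+r
for a in np.arange(.05,.56,.05):
    c,s=np.cos(a),np.sin(a);print(round(a,2),((np.array([[c,-s],[s,c]])@r-r)*1e3).round(1),np.degrees(a).round(1))
E
```

```text
9.2 [ 0.5343 -0.1235  0.097 ] [[0.911, 0.0, 0.412], [-0.412, -0.004, 0.911], [0.002, -1.0, -0.004]] [ -7.5879 -10.3491   3.7703] [-1.4467  1.1121  0.0351] 0.014351652792618914 [-25.2995  30.9769  87.5718  -0.2367  61.3397 -90.8859]
0.15783285462792587
0.05 [-3.1 -7.4] 2.9
0.1 [ -5.9 -14.9] 5.7
0.15 [ -8.3 -22.5] 8.6
0.2 [-10.3 -30.2] 11.5
0.25 [-11.9 -38.1] 14.3
0.3 [-13.1 -46. ] 17.2
0.35 [-13.9 -53.9] 20.1
0.4 [-14.4 -61.9] 22.9
0.45 [-14.4 -69.9] 25.8
0.5 [-14.  -77.9] 28.6
0.55 [-13.2 -85.9] 31.5
```

View pics/wrist9.png

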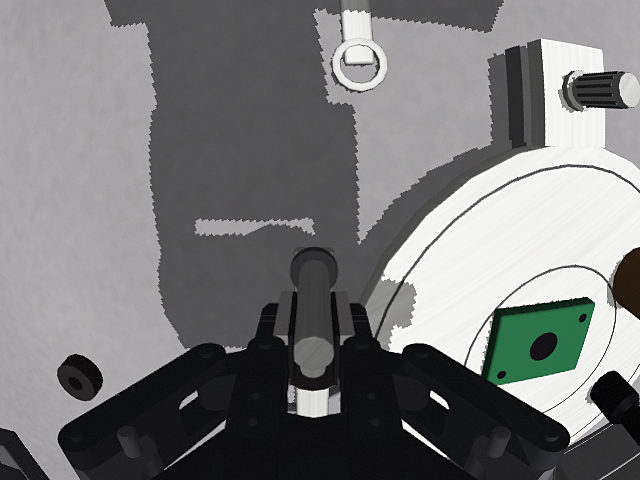

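Request:
carry_out:
  targets:
    - [[0.9,-3.1,-7.4,0,0,0,2.9],[0.9,-5.9,-14.9,0,0,0,5.7],[0.9,-8.3,-22.5,0,0,0,8.6],[0.9,-10.3,-30.2,0,0,0,11.5],[0.9,-11.9,-38.1,0,0,0,14.3],[0.9,-13.1,-46,0,0,0,17.2],[0.9,-13.9,-54,0,0,0,20],[0.9,-14.4,-62,0,0,0,23],[0.9,-14.4,-70,0,0,0,25.8],[0.9,-14,-78,0,0,0,28.6],[0.9,-13.6,-82,0,0,0,30],[0.9,-13.6,-82,0,0,0,30],[0.9,-13.6,-82,0,0,0,30],[0.9,-13.6,-82,0,0,0,30]]

```text
time_s: 10.37
position: [0.5198, -0.2028, 0.0969]
tool_rot: [[0.995, -0.002, -0.099], [0.099, 0.001, 0.995], [-0.002, -1.0, 0.001]]
ft_force: [-9.7, 5.2, 9.0]
grip_width: 0.0143
```

```bash
python3 snap.py 10 wrist scene top
```

```text
10.5167 [ 0.5198 -0.2028  0.0969] [[0.995, -0.002, -0.099], [0.099, 0.001, 0.995], [-0.002, -1.0, 0.001]] [-9.5287  4.8561  9.3128] [ 0.6841  1.4114 -0.2347] 0.014504986549362487 [ -33.4618   31.813    85.8523   -0.0204   62.4797 -129.1383]
```

View pics/wrist10.png

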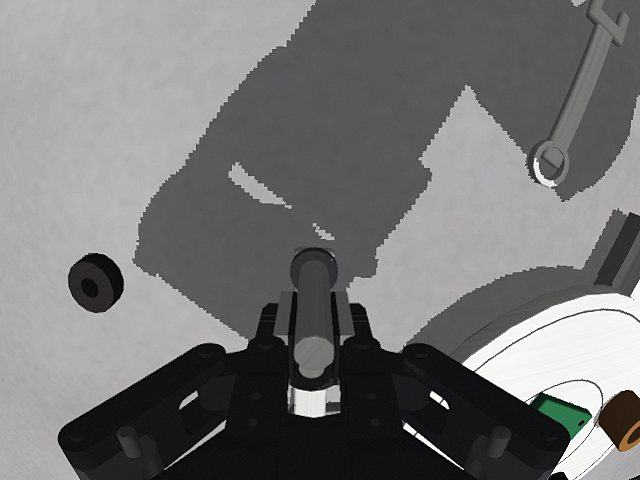

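View pics/top10.png

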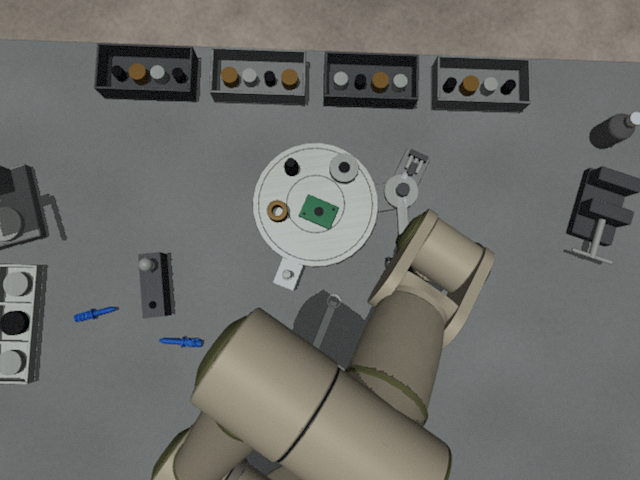

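View pics/scene10.png

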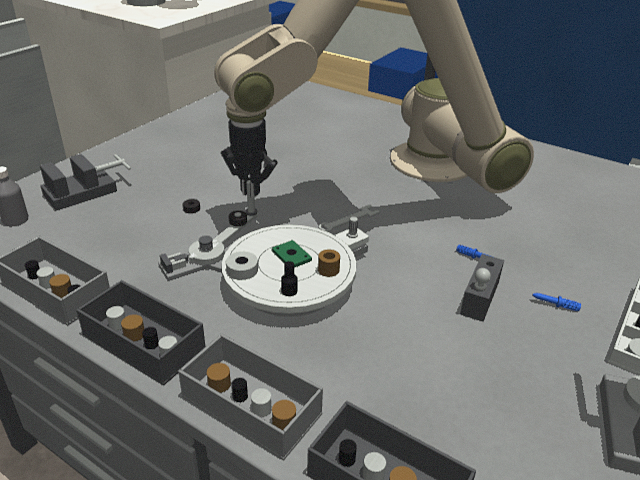

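The arm is about 0.52 rad out, the pin is in the lug and the tooling looks unmoved. I'll check that the hold is steady, then hand in.

Request:
carry_out:
  targets:
    - [[0.9,-0.5,0,0,0,0,0],[0.9,-1,0,0,0,0,0],[0.9,-1,0,0,0,0,0],[0.9,-1,0,0,0,0,0],[0.9,-1,0,0,0,0,0],[0.9,-1,0,0,0,0,0]]

```text
time_s: 11.02
position: [0.5197, -0.2028, 0.0969]
tool_rot: [[0.995, 0.0, -0.099], [0.099, 0.001, 0.995], [0.0, -1.0, 0.001]]
ft_force: [-4.4, 3.9, 6.9]
grip_width: 0.0146
```

```bash
python3 snap.py 11 scene
python3 - <<'E'
from h import *
a=load("top0")["img"].astype(int);b=load("top10")["img"].astype(int)
print("tt diff",np.abs(a-b)[150:240,262:360].mean(),"ball",np.abs(a-b)[252:275,138:160].mean())
a=load("scene10")["img"].astype(int);b=load("scene11")["img"].astype(int)
print("steady",np.abs(a-b)[180:270,180:380].mean())
from rig import env
print(env.close_job())
E
```

```text
11.0667 [ 0.5197 -0.2028  0.0969] [[0.995, 0.0, -0.099], [0.099, 0.001, 0.995], [0.0, -1.0, 0.001]] [-3.7426  5.6264  7.1941] [ 0.7699  0.698  -0.1427] 0.014259370238677311 [ -33.4923   31.7635   85.9483    0.0487   62.3121 -129.1978]
tt diff 2.6464474678760395 ball 2.994071146245059
steady 2.739425925925926
the job is handed in; nothing more can be done
None
```

The lock pin is fully home in the lug and bracket and released. The gripper is holding the tensioner arm past the click, and I handed the job in at about 11 s.

- **Lock pin:** I took the straight-gripped pin from the rest and pushed it down until it met about 11.5 N of resistance. That was at the height predicted for fully home, and pictures after release show its collar lying on the lug.
- **Tensioner arm:** I then pinched the post and swung it out. From the tool's position I estimate about 0.52 rad, past the 0.37 click and short of the 0.65 stop. The position, grip and forces (about 10 N) were steady at hand-in.
- **Left in place:** Comparing top-camera pictures from before and after showed no visible movement of the tooling on the turntable or the ball-headed pin. The spare wheel and wrench look unmoved by eye.

**Blue look-alike pins:** Both stood on their tips at the start and were lying on the bench after my descent to the rest. I never aimed for or gripped them, and the planned finger clearance was over 40 mm. I saw no force spike, but I can't rule out that the gripper brushed them; they may simply have toppled. I left them where they lay.

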